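# Find the dragging roller of a bottle roller by feel and swap it

### The job

One of the three rollers in the switched-off bottle roller has a bad bearing and drags: find it by turning the rollers in place under a light fingertip, and be sure of it by rolling the bad one itself an eighth of a turn or so before you lift it. Lift out only that one and lay it gently in the steel tray, lengthwise inside its walls, then take the spare from the carton and lower it gently into the empty place until its axle sits fully home in both notches. Leave the two sound rollers where they are, never lean hard on a roller or let one drop, and do not disturb the bottle, beaker and jar.

Things in the scene. Friction and masses are not known exactly. Their poses are not given: they have to be found in the camera images.
- bottle_roller: bench-top bottle roller, fixed: white chassis 200 mm wide (y), deck 60 mm high, drive housing 98 mm high at its -x end (x -198 to -126 mm), two steel end frames 8 mm thick, 104 mm high, 206 mm apart inside (x = +-107 mm). Three rollers lie side by side along x, 60 mm apart, their axle ends dropped in open V notches of the frames. Origin: on the bench under the middle of the rollers
- place_left (a point): middle of the +y roller place (machine y = +60 mm): where the middle of a seated roller's axle is, 90 mm above the bench, tube top at 107 mm. Its notches in the two frames are 90 degree Vs, 48 mm wide at the top (104 mm high), bottom at 80 mm; the square axle ends bed corner down and turn flush by themselves. Seated, a roller has 3 mm play lengthwise each way. Axes as the machine's
- place_mid (a point): the same for the middle roller place (y = 0). The rollers in the three places look alike: black rubber-covered tube 34 mm across, 200 mm long, free to turn without end by ball bearings on a steel axle whose square ends, 14 x 14 mm, stand out 18 mm past the tube, held still by the notches. 0.27 to 0.45 kg. Lift one by the middle of the tube, fingers either side; 26 mm clear to the next tube
- place_right (a point): the same for the -y roller place (y = -60 mm). Sound rollers turn with under 0.5 N at the tube's surface; the bad one, in any of the three places, needs about 4 N, and a fingertip pressing 8 N or more turns it without slipping. In the notches the axle ends must not be loaded with more than 25 N each
- axle_spare: the axle of the spare roller, which is sound and of the same make and size (34 mm tube); origin at its middle, x along it. It lies along x in the carton, its tube on two V saddles 65 mm either side of its middle, so that the middle is free for the fingers: axle 34 mm above the bench, tube top 51 mm
- tray: steel instrument tray, fixed, 270 mm (x) by 132 mm (y) outside, walls 3 mm thick and 24 mm high; on its 3 mm floor a mat with five ribs along x, 22 mm apart, one in the middle, tops 6 mm above the bench, keeps a roller from rolling; a roller between ribs lies with its axle 20 mm above the bench. Origin: on the bench under its middle. Tray and carton may swap sides
- carton: opened cardboard box, fixed, 258 mm (x) by 106 mm (y), walls 4 mm thick and 38 mm high with folded-out flaps, that holds the spare roller along its x axis. Origin: on the bench under its middle
- reagent_bottle: bystander: amber bottle 60 mm across, 130 mm high, beyond the machine; origin at its foot
- beaker: bystander: glass beaker 68 mm across, 85 mm high, beyond the machine; origin at its foot
- sample_jar: bystander: small clear jar 48 mm across, 60 mm high, beyond the machine; origin at its foot
Not all that is in view belongs to the job. Leave any orange look-alike of the axle_spare alone.

How it is judged:
On the way:
1. the bad roller has been rolled in its place by about 0.55 rad or more, either way (an end-cap screw 12 mm off its axis has travelled 6.5 mm, the axle still in its notches) (distance of tube_worn_c1 from where it was at the start of the episode above 0.0065 m and distance of each of axle_worn_c0, axle_worn_c1 from where it was at the start of the episode below 0.004 m), for 0.05 s.
At the end, for the whole second after the job is handed in: Bad roller lies in the tray: both axle ends inside its walls and under 32 mm high. Spare at rest in the empty place: axle 87 to 93 mm high, within 6 mm of the middle lengthwise and 0.04 rad of the machine's x axis. Both axle ends of the two sound rollers within 6 mm of where they were (z of axle_spare in the frame of bottle_roller between 0.087 and 0.093 m and x of axle_spare in the frame of bottle_roller between -0.006 and 0.006 m and y of axle_spare in the frame of bottle_roller between -0.066 and 0.066 m and angle between the x axis of axle_spare and the x axis of bottle_roller, either way round below 0.04 rad and linear speed of axle_spare below 0.02 m/s and distance of each of axle_sound1_c0, axle_sound1_c1, axle_sound2_c0, axle_sound2_c1 from where it was at the start of the episode below 0.006 m and y of axle_worn_c0 in the frame of tray between -0.06 and 0.06 m and x of axle_worn_c0 in the frame of tray between -0.13 and 0.13 m and z of each of axle_worn_c0, axle_worn_c1 in the frame of tray below 0.032 m and y of axle_worn_c1 in the frame of tray between -0.06 and 0.06 m and x of axle_worn_c1 in the frame of tray between -0.13 and 0.13 m); the robot touches nothing.
It fails at once if an axle end pushed or dropped on the bottle roller's frame with more than 25 N (contact force between any of axle_sound1_c0, axle_sound1_c1, axle_sound2_c0, axle_sound2_c1, axle_worn_c0, axle_worn_c1, axle_spare_c0, axle_spare_c1 and bottle_roller above 25 N).
It fails at once if the bad roller dropped or pressed on the tray with more than 40 N (contact force between tube_worn_c0 and tray above 40 N).
It fails at once if a sound roller of the machine lifted out (z of any of axle_sound1_c0, axle_sound1_c1, axle_sound2_c0, axle_sound2_c1 in the frame of bottle_roller above 0.105 m).
It fails at once if a bystander moved more than 20 mm (distance of any of reagent_bottle, beaker, sample_jar from where it was at the start of the episode above 0.02 m).
It also fails if it takes over 72 s, if anything falls off the work surface, if the arm or the gripper's body presses on something with over 40 N, if the wrist force passes 120 N, or if a joint passes its speed limit or range.

### The arm

A 6-joint arm with a two-finger parallel gripper is mounted at the origin on the work surface. World frame = base frame: x ahead of the robot, y to its left, z up, the work surface at z = 0. Lengths are in m, angles in rad, forces in N, time in s.
With the tool pointing down it reaches from about 0.275 to 0.85 m from the base axis. Payload 5.2 kg.
Tool frame: the origin (TCP) lies at the very end of the fingers, on their centre line; the grasp point (between the pads) lies 19 mm behind it (robot.hold_point_z is the distance from the TCP to the grasp point, in m); z points along the fingers, y is the line along which they close (so a half turn about z gives the same grasp; the last joint's range is limited). The gripper opens to 85 mm and grips with 20 to 120 N. Pads are 22 mm wide; open, the fingers measure 114 mm over their backs; the gripper's body (76 mm by 85 mm) begins 54 mm behind the grasp point. The pads swing forward as they close: fully open they stand 13 mm farther back than shut.
Start: joints at [-1.498, 0.259, 1.535, -0, 1.348, -0.203], TCP at [0.15, -0.529, 0.231] pointing down, gripper open.
Joint ranges: [-3.14, 3.14], [-0.91, 2.08], [0.19, 2.58], [-1.22, 4.36], [0.22, 2.71], [-3.12, 3.12]. Speed limits (rad/s): [2.57, 2.57, 3.14, 3.14, 3.14, 3.14].

### API

Orientations are given as a unit quaternion [w, x, y, z].
In Python, from plant import robot gives the robot as it stands. The module is installed in compiled form; this text tells all that it offers.
- The arm moves only by the tool move_arm, never from a script. Its argument "rows" is a list of rows, each a list of 2 entries, a list of its own where there are three numbers: the shift along the tool's x, y, z in m, then the turn about the tool's z in degrees. In form: [[[x, y, z], spin], ...]. A call has 1 to 12 rows; each row is the pose to reach, as a shift and turn from the pose commanded when the call began, along the tool's axes at that moment; what a row does not reach only later rows make up. A row lasts 1/10 s, in which the tool goes at most 50 mm and 8.59 degrees, less where a joint would pass 70% of its speed; a pose out of reach is approached as far as the arm can. A call with a gripper value outside its range is refused whole. "grip" is the finger opening in m, from 0 to 0.0854, set as the call begins (left out, the last holds). The fingers move at their own pace and stop on an object; the grip force is fixed at half the most. Time passes only in rows, so rows that repeat a pose let the fingers close. It gives the time, the measured TCP pose, the force, the opening and the grip force at its end, in the units of the state.
- robot.get_state(): the state, without advancing time (a new reading comes with each control period).
- robot.get_image(name): name is "side" or "top" or "wrist"; returns a dict with "color" (420x560x3 uint8, red, green, blue), "depth" (420x560 float32, m along the optical axis (not along the pixel's ray), 0 where there is no reading), "K" (3x3 intrinsics, pixels), "extrinsics" (4x4, takes a point from camera to world coordinates). Camera axes: x right, y down, z forward; pixel columns grow to the right and rows downward; lengths in m; the calibration is good to about 2 mm. A picture is of the moment at which its call begins.
- robot.job_done(): hands the job in; it is judged then, once.
The state is a dict: "time": time; "q": joint angles; "dq": joint speeds; "effort": joint torques, N m; "ee_pos": TCP position; "tcp_rot": TCP orientation; "force": force on the tool from outside, world axes, zero at the start; "wrist_torque": the same for the moment, N m; "width": finger opening in m; "gripper_force": force on a finger pad.
Only numpy, scipy, OpenCV 4.12 (cv2) and the standard library are available. Lean on these libraries where they do the work, as an engineer would, in place of code of your own. Each camera call takes 0.05 s, during which the arm holds its last target. There are 200 camera calls.

## Working session

There is one attempt and no reset: what is moved stays moved. The work goes in short steps, Python scripts to look and compute and a tool call to move; the robot and the scene stay as the last step left them, time stands still between calls to the robot, and variables do not carry over. Pictures are saved under pics/ and viewed, at most 10 in all, crops included, and the job is handed in when it is done.

Besides the shell and the picture viewer there is one more tool, called by a JSON object that holds its "name" and its "arguments", one argument or row to a line. move_arm: Moves the arm, as the interface text tells. Its arguments: {"type":"object","properties":{"rows":{"type":"array","items":{"type":"array"}},"grip":{"type":"number"}},"required":["rows"]}

```bash
mkdir -p pics; cat > h.py <<'E'
import numpy as np,cv2
from plant import robot
def cloud(im):
    d=im["depth"];K=im["K"];v,u=np.indices(d.shape)
    p=np.stack([(u-K[0,2])*d/K[0,0],(v-K[1,2])*d/K[1,1],d,np.ones_like(d)],-1)
    w=(p@im["extrinsics"].T)[...,:3];w[d==0]=np.nan;return w
def grab(n,f):
    im=robot.get_image(n);cv2.imwrite("pics/"+f+".png",im["color"][...,::-1]);w=cloud(im);np.savez("pics/"+f,w=w,c=im["color"],K=im["K"],E=im["extrinsics"]);return im,w
E
python3 - <<'E'
from h import *
im,w=grab("top","top1");im2,w2=grab("side","side1")
for v in range(10,420,40):print(v,[tuple(np.round(w[v,u]*1000).astype(int)) if w[v,u,0]==w[v,u,0] else None for u in range(20,560,65)])
s=robot.get_state();print({k:np.round(v,3) for k,v in s.items()})
E
```

```text
10 [(np.int64(1610), np.int64(1440), np.int64(-752)), (np.int64(1622), np.int64(1110), np.int64(-749)), (np.int64(1638), np.int64(779), np.int64(-751)), (np.int64(1652), np.int64(445), np.int64(-750)), (np.int64(1670), np.int64(109), np.int64(-754)), (np.int64(1683), np.int64(-231), np.int64(-751)), (np.int64(1699), np.int64(-574), np.int64(-753)), (np.int64(1711), np.int64(-919), np.int64(-749)), (np.int64(1726), np.int64(-1267), np.int64(-749))]
50 [(np.int64(1397), np.int64(1421), np.int64(-751)), (np.int64(1414), np.int64(1100), np.int64(-760)), (np.int64(1421), np.int64(766), np.int64(-746)), (np.int64(1434), np.int64(436), np.int64(-746)), (np.int64(1456), np.int64(103), np.int64(-761)), (np.int64(1464), np.int64(-234), np.int64(-751)), (np.int64(1472), np.int64(-570), np.int64(-740)), (np.int64(1492), np.int64(-915), np.int64(-750)), (np.int64(1507), np.int64(-1262), np.int64(-752))]
90 [(np.int64(895), np.int64(931), np.int64(1)), (np.int64(903), np.int64(729), np.int64(0)), (np.int64(911), np.int64(525), np.int64(-1)), (np.int64(919), np.int64(320), np.int64(0)), (np.int64(9
[... 3362 characters left out ...]
t64(14)), (np.int64(-56), np.int64(-109), np.int64(0)), (np.int64(206), np.int64(-55), np.int64(709)), (np.int64(237), np.int64(-99), np.int64(791)), (np.int64(186), np.int64(-272), np.int64(644))]
{'time': np.float64(0.1), 'q': array([-1.498,  0.259,  1.536, -0.   ,  1.348, -0.203]), 'dq': array([ 0.002, -0.003, -0.003,  0.003, -0.001, -0.   ]), 'effort': array([ 1.0000e-03, -4.4697e+01, -2.9125e+01, -0.0000e+00,  6.0000e-03,
       -0.0000e+00]), 'ee_pos': array([ 0.15 , -0.529,  0.231]), 'tcp_rot': array([-0.001,  0.991,  0.137,  0.   ]), 'force': array([-0.692,  0.72 ,  0.267]), 'wrist_torque': array([-0.029,  0.012, -0.034]), 'gripper_force': np.float64(0.0), 'width': np.float64(0.085)}
```

View pics/top1.png

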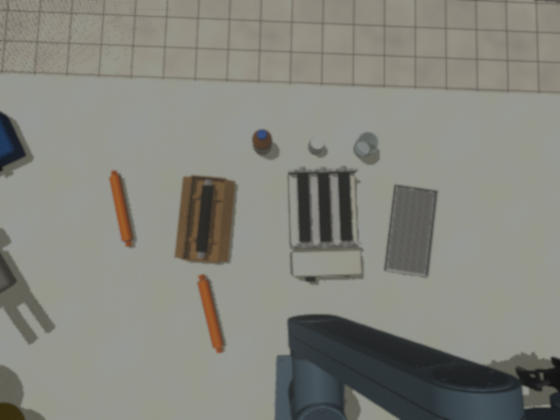

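The top view shows the machine at about (323,208), with its tubes at u≈304/324/344. The carton with the spare is at (205,218), the tray at (411,230), and the orange decoys at (120,210) and (210,312).

```bash
python3 - <<'E'
from h import *
D=np.load("pics/top1.npz");w=D["w"];c=D["c"].astype(int)
K=D["K"];E=D["E"]
def rect(m,name):
    # project mask onto min area rect
    p=w[m][:,:2].astype(np.float32);n,l,st,ce=cv2.connectedComponentsWithStats(m.astype(np.uint8))
    for i in range(1,n):
        if st[i,4]<80: continue
        q=w[l==i];r=cv2.minAreaRect((q[:,:2]*1000).astype(np.float32));mu=q[:,:2].mean(0);a=np.linalg.svd(q[:,:2]-mu,full_matrices=0)[2][0]
        print(name,st[i],np.round(r[0],0),np.round(r[1],0),round(r[2],1),"mean",np.round(mu*1000),"pca",round(np.degrees(np.arctan2(a[1],a[0]))%180,2),"z",np.round(np.nanpercentile(q[:,2],[5,50,95])*1000))
z=w[...,2];dark=c.max(2)<60
V,U=np.indices(z.shape)
mach=(U>280)&(U<370)&(V>160)&(V<285)
rect(dark&(z>.085)&mach,"roll"); rect(mach&(z>.03),"mach"); rect(mach&(z>.08)&(V>246),"housing")
ca=(U>165)&(U<245)&(V>170)&(V<268)
rect(ca&dark&(z>.03),"spare");rect(ca&(z>.008),"carton")
tr=(U>375)&(U<450)&(V>175)&(V<285)
rect(tr&((c.min(2)<140))&(z>-.01),"tray")
E
```

```text
roll [297 173  13  69 671] [541.  37.] [197.  29.] 3.8 mean [541.  38.] pca 3.38 z [ 99. 106. 110.]
roll [318 173  13  68 675] [545. -22.] [195.  29.] 3.1 mean [543. -21.] pca 3.36 z [ 99. 105. 110.]
roll [338 172  14  68 659] [549. -81.] [194.  30.] 3.3 mean [547. -80.] pca 3.34 z [ 98. 105. 110.]
mach [ 288  166   74   83 5375] [545. -23.] [236. 201.] 3.2 mean [542. -18.] pca 3.47 z [ 57.  95. 109.]
mach [ 290  250   72   32 1871] [375. -32.] [ 88. 200.] 3.3 mean [381. -29.] pca 94.04 z [ 78.  98. 102.]
housing [ 291  250   71   27 1774] [382. -32.] [ 73. 200.] 3.2 mean [383. -31.] pca 93.19 z [ 94.  98. 102.]
spare [197 186  16  66 696] [505. 329.] [ 32. 197.] 87.1 mean [504. 328.] pca 176.85 z [40. 49. 54.]
carton [ 175  175   61   88 3007] [506. 331.] [163. 259.] 86.7 mean [506. 329.] pca 176.95 z [20. 36. 51.]
tray [ 376  176   64  109 4845] [ 493. -290.] [202. 327.] 85.5 mean [ 496. -300.] pca 2.51 z [-2.  4. 23.]
```

View pics/side1.png

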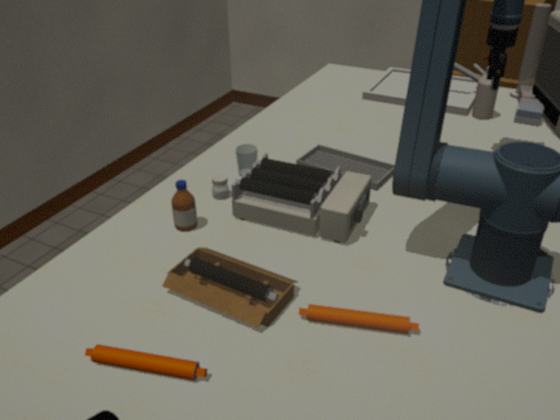

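```bash
cat >> h.py <<'E'
def go(x,y,z,yaw):
    s=robot.get_state();w,a,b,c=s["tcp_rot"]
    from scipy.spatial.transform import Rotation as R
    M=R.from_quat([a,b,c,w]).as_matrix();d=M.T@(np.array([x,y,z])-s["ee_pos"])
    y0=np.degrees(np.arctan2(M[1,0],M[0,0]));print("shift",np.round(d,4),"spin",round(y0-yaw,2),"from",np.round(s["ee_pos"],4),round(y0,2),"t",round(s["time"],2))
def st():
    s=robot.get_state();print({k:np.round(s[k],4) for k in("time","ee_pos","force","width","gripper_force","q")})
E
python3 - <<'E'
from h import *
go(.544,-.021,.26,3.3)
w=np.load("pics/top1.npz")["w"]
for u,v in[(394,186),(437,190),(428,277),(385,272),(411,231)]:print(np.round(np.nanmedian(w[v-2:v+3,u-2:u+3].reshape(-1,3),0)*1000))
E
```

```text
shift [ 0.5176 -0.3812 -0.0287] spin 12.5 from [ 0.1497 -0.5287  0.2306] 15.8 t 0.1
[ 626. -253.    4.]
[ 615. -387.    3.]
[ 346. -361.    2.]
[ 358. -227.    1.]
[ 487. -308.    4.]
```

{"name": "move_arm", "arguments": {
  "rows": [
    [[0.518,-0.381,-0.029],12.5],
    [[0.518,-0.381,-0.029],12.5],
    [[0.518,-0.381,-0.029],12.5],
    [[0.518,-0.381,-0.029],12.5],
    [[0.518,-0.381,-0.029],12.5],
    [[0.518,-0.381,-0.029],12.5],
    [[0.518,-0.381,-0.029],12.5],
    [[0.518,-0.381,-0.029],12.5],
    [[0.518,-0.381,-0.029],12.5],
    [[0.518,-0.381,-0.029],12.5],
    [[0.518,-0.381,-0.029],12.5],
    [[0.518,-0.381,-0.029],12.5]
  ],
  "grip": 0
}}

```text
time: 1.3
ee_pos: [0.5184, -0.0539, 0.2582]
tcp_rot: [0.0, 1.0, 0.029, -0.0]
force: [-0.3, -1.0, 0.3]
width: 0.0
gripper_force: 0.0
```

{"name": "move_arm", "arguments": {
  "rows": [
    [[0,0,0],0]
  ]
}}

```text
time: 1.4
ee_pos: [0.5202, -0.0509, 0.2581]
tcp_rot: [-0.001, 0.999, 0.032, 0.001]
force: [-0.2, -0.1, -0.9]
width: -0.0003
gripper_force: 0.0
```

```bash
python3 - <<'E'
from h import *
im,w=grab("wrist","w1");st();go(.544,-.021,.26,3.3);print(np.round(im["extrinsics"],3))
E
```

```text
{'time': np.float64(1.45), 'ee_pos': array([ 0.5186, -0.0532,  0.2578]), 'force': array([-1.299 , -0.6828, -0.9521]), 'width': np.float64(-0.0002), 'gripper_force': np.float64(0.0), 'q': array([-3.1670e-01,  1.9040e-01,  1.5580e+00,  4.0000e-04,  1.3941e+00,
        1.1909e+00])}
shift [ 0.0274 -0.0306 -0.0022] spin 0.32 from [ 0.5186 -0.0532  0.2578] 3.62 t 1.45
[[ 0.064 -0.948 -0.313  0.6  ]
 [-0.998 -0.061 -0.019 -0.046]
 [-0.001  0.313 -0.95   0.401]
 [ 0.     0.     0.     1.   ]]
```

View pics/w1.png

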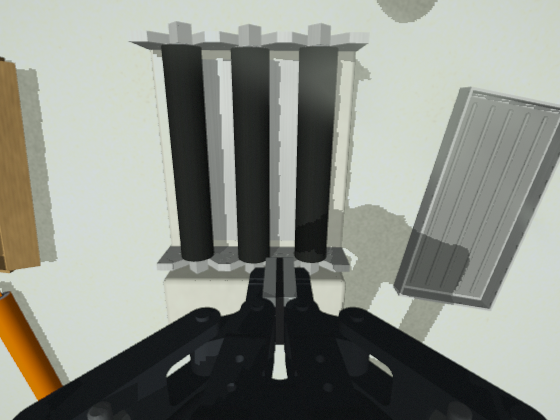

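Three tubes run from (183,45)–(195,258), (250,50)–(253,260) and (320,50)–(311,260). The closed fingertips are at (280,265), and the tray is at (480,195).

```bash
python3 - <<'E'
from h import *
from scipy.optimize import least_squares as LS
D=np.load("pics/w1.npz");w=D["w"];c=D["c"].astype(int);z=w[...,2]
for n,(u0,u1) in dict(left=(160,215),mid=(230,272),right=(292,340)).items():
    m=np.zeros(z.shape,bool);m[65:240,u0:u1]=1;m&=(c.max(2)<70)&(z>.088)&(z<.12)
    p=w[m]
    f=lambda a:np.hypot(p[:,1]-a[0]-np.tan(a[1])*(p[:,0]-.544),p[:,2]-a[2])-.017
    r=LS(f,[p[:,1].mean(),.057,.09],loss='soft_l1',f_scale=.002)
    # ends
    print(n,m.sum(),np.round(r.x[[0,2]]*1000,1),np.degrees(r.x[1]).round(2),"rms",(f(r.x).std()*1000).round(2))
    t=w[30:275,u0:u1][(c[30:275,u0:u1].max(2)<70)&(z[30:275,u0:u1]>.085)&(z[30:275,u0:u1]<.12)];print(" x range",np.percentile(t[:,0],[.5,99.5])*1000)
m=np.zeros(z.shape,bool);m[80:315,390:]=1
wt=w[m&(z>.017)&(z<.032)];print(len(wt))
r=cv2.minAreaRect((wt[:,:2]*1000).astype(np.float32));print(r)
E
```

```text
left 6207 [37.7 89.7] 3.24 rms 0.61
 x range [444.21925327 641.09009389]
mid 5987 [-22.4  89.8] 3.24 rms 0.6
 x range [446.10642282 642.32869874]
right 4646 [-82.5  89.9] 3.26 rms 0.59
 x range [450.08686645 608.14618449]
3062
((490.1137390136719, -304.32421875), (134.95098876953125, 270.8275146484375), 83.11763763427734)
```

```bash
python3 - <<'E'
from h import *
go(.545,-.0224+.007,.112,3.25)
E
```

```text
shift [ 0.0288 -0.036   0.1458] spin 0.37 from [ 0.5186 -0.0532  0.2578] 3.62 t 1.45
```

{"name": "move_arm", "arguments": {
  "rows": [
    [[0.029,-0.036,0.08],0.4],
    [[0.029,-0.036,0.13],0.4],
    [[0.029,-0.036,0.14],0.4],
    [[0.029,-0.036,0.146],0.4],
    [[0.029,-0.036,0.146],0.4]
  ]
}}

```text
time: 1.95
ee_pos: [0.5433, -0.0192, 0.1117]
tcp_rot: [-0.0, 1.0, 0.025, -0.002]
force: [-0.1, 0.3, 0.1]
width: 0.0001
gripper_force: 0.0
```

```bash
python3 - <<'E'
from h import *
st();go(.545,-.0224+.007,.107,3.25)
E
```

```text
{'time': np.float64(1.95), 'ee_pos': array([ 0.5433, -0.0192,  0.1117]), 'force': array([-0.1407,  0.2513,  0.1006]), 'width': np.float64(0.0001), 'gripper_force': np.float64(0.0), 'q': array([-2.4030e-01,  3.5930e-01,  1.7087e+00, -6.0000e-04,  1.0771e+00,
        1.2807e+00])}
shift [ 0.0019 -0.0037  0.0047] spin -0.38 from [ 0.5433 -0.0192  0.1117] 2.87 t 1.95
```

{"name": "move_arm", "arguments": {
  "rows": [
    [[0.002,-0.004,0.003],0],
    [[0.002,-0.004,0.005],0],
    [[0.002,-0.004,0.005],0]
  ]
}}

```text
time: 2.25
ee_pos: [0.5471, -0.0148, 0.1089]
tcp_rot: [0.0, 1.0, 0.025, 0.001]
force: [-0.7, -0.5, 0.3]
width: -0.0003
gripper_force: 0.0
```

{"name": "move_arm", "arguments": {
  "rows": [
    [[0,0,0.001],0],
    [[0,0,0.001],0]
  ]
}}

```text
time: 2.45
ee_pos: [0.5466, -0.0145, 0.1069]
tcp_rot: [0.0, 1.0, 0.025, 0.0]
force: [0.1, 0.7, 0.5]
width: 0.0004
gripper_force: 0.6
```

{"name": "move_arm", "arguments": {
  "rows": [
    [[0,0,0.001],0],
    [[0,0,0.001],0]
  ]
}}

```text
time: 2.65
ee_pos: [0.5467, -0.0145, 0.1067]
tcp_rot: [0.0, 1.0, 0.025, 0.001]
force: [-1.8, -0.3, 9.3]
width: 0.0
gripper_force: 4.1
```

{"name": "move_arm", "arguments": {
  "rows": [
    [[0,0.002,0],0],
    [[0,0.004,0],0],
    [[0,0.006,0],0]
  ]
}}

```text
time: 2.95
ee_pos: [0.5469, -0.0193, 0.1068]
tcp_rot: [-0.001, 1.0, 0.025, 0.001]
force: [-3.0, 4.2, 10.2]
width: -0.0002
gripper_force: 5.0
```

{"name": "move_arm", "arguments": {
  "rows": [
    [[0,0.002,0],0],
    [[0,0.004,0],0]
  ]
}}

```text
time: 3.15
ee_pos: [0.5472, -0.0233, 0.1068]
tcp_rot: [-0.001, 1.0, 0.025, 0.001]
force: [-1.6, 3.3, 10.0]
width: -0.0001
gripper_force: 5.0
```

{"name": "move_arm", "arguments": {
  "rows": [
    [[0,0.002,0],0],
    [[0,0.004,0],0]
  ]
}}

```text
time: 3.35
ee_pos: [0.5474, -0.0274, 0.1068]
tcp_rot: [-0.001, 1.0, 0.025, 0.001]
force: [-2.0, 3.9, 10.3]
width: -0.0002
gripper_force: 4.9
```

```bash
python3 - <<'E'
from h import *
st();grab("wrist","w2");st();robot.get_image("wrist");st()
E
```

```text
{'time': np.float64(3.35), 'ee_pos': array([ 0.5474, -0.0274,  0.1068]), 'force': array([-2.0225,  3.9226, 10.3199]), 'width': np.float64(-0.0002), 'gripper_force': np.float64(4.8893), 'q': array([-0.2545,  0.3693,  1.7074,  0.0018,  1.0638,  1.2646])}
{'time': np.float64(3.4), 'ee_pos': array([ 0.5474, -0.0277,  0.1068]), 'force': array([-2.0732,  4.5623, 10.5491]), 'width': np.float64(-0.0001), 'gripper_force': np.float64(4.9854), 'q': array([-2.5490e-01,  3.6940e-01,  1.7073e+00,  1.5000e-03,  1.0638e+00,
        1.2644e+00])}
{'time': np.float64(3.45), 'ee_pos': array([ 0.5474, -0.0276,  0.1068]), 'force': array([-1.5996,  3.9225, 10.5027]), 'width': np.float64(-0.0002), 'gripper_force': np.float64(4.8946), 'q': array([-2.5480e-01,  3.6940e-01,  1.7074e+00,  1.5000e-03,  1.0637e+00,
        1.2647e+00])}
```

Steady 4 N at the middle one. I'll check one neighbour for comparison.

{"name": "move_arm", "arguments": {
  "rows": [
    [[0,0,-0.01],0],
    [[0,0.03,-0.01],0],
    [[0,0.048,-0.01],0],
    [[0,0.048,-0.003],0],
    [[0,0.048,0],0],
    [[0,0.048,0],0],
    [[0,0.05,0],0],
    [[0,0.052,0],0],
    [[0,0.054,0],0],
    [[0,0.056,0],0]
  ]
}}

```text
time: 4.45
ee_pos: [0.5503, -0.0835, 0.1068]
tcp_rot: [0.0, 1.0, 0.026, 0.001]
force: [-2.2, 0.6, 11.4]
width: 0.0
gripper_force: 5.4
```

{"name": "move_arm", "arguments": {
  "rows": [
    [[0,0.002,0],0],
    [[0,0.004,0],0]
  ]
}}

```text
time: 4.65
ee_pos: [0.5505, -0.0874, 0.1068]
tcp_rot: [0.0, 1.0, 0.026, 0.001]
force: [-1.9, -0.1, 10.3]
width: -0.0002
gripper_force: 5.2
```

```bash
python3 - <<'E'
from h import *
robot.get_image("wrist");st()
go(.545,-.0224,.15,3.25)
E
```

```text
{'time': np.float64(4.7), 'ee_pos': array([ 0.5506, -0.0878,  0.1068]), 'force': array([-2.9758, -0.6599, 10.2333]), 'width': np.float64(-0.0004), 'gripper_force': np.float64(5.3269), 'q': array([-3.5810e-01,  3.8420e-01,  1.6842e+00, -2.0000e-04,  1.0715e+00,
        1.1614e+00])}
shift [-0.0021 -0.0656 -0.0433] spin -0.3 from [ 0.5506 -0.0878  0.1068] 2.95 t 4.7
```

{"name": "move_arm", "arguments": {
  "rows": [
    [[-0.002,-0.03,-0.043],0],
    [[-0.002,-0.066,-0.043],-0.3],
    [[-0.002,-0.066,-0.043],-0.3],
    [[-0.002,-0.066,-0.043],-0.3],
    [[-0.002,-0.066,-0.043],-0.3],
    [[-0.002,-0.066,-0.043],-0.3]
  ],
  "grip": 0.046
}}

```text
time: 5.3
ee_pos: [0.5445, -0.023, 0.1476]
tcp_rot: [-0.0, 1.0, 0.028, -0.001]
force: [-0.3, -0.8, -0.0]
width: 0.0461
gripper_force: 0.0
```

```bash
python3 - <<'E'
from h import *
st();go(.545,-.0224,.078,3.25)
E
```

```text
{'time': np.float64(5.3), 'ee_pos': array([ 0.5445, -0.023 ,  0.1476]), 'force': array([-0.3412, -0.8137, -0.0222]), 'width': np.float64(0.0461), 'gripper_force': np.float64(0.0), 'q': array([-2.4670e-01,  3.2110e-01,  1.6651e+00, -2.0000e-04,  1.1567e+00,
        1.2690e+00])}
shift [ 0.0007 -0.0005  0.0696] spin -0.09 from [ 0.5445 -0.023   0.1476] 3.16 t 5.3
```

{"name": "move_arm", "arguments": {
  "rows": [
    [[0.001,0,0.03],0],
    [[0.001,0,0.055],0],
    [[0.001,0,0.065],0],
    [[0.001,0,0.07],0],
    [[0.001,0,0.07],0]
  ]
}}

```text
time: 5.8
ee_pos: [0.5457, -0.0227, 0.078]
tcp_rot: [-0.0, 1.0, 0.028, -0.0]
force: [-0.3, -0.2, -0.0]
width: 0.046
gripper_force: 0.0
```

{"name": "move_arm", "arguments": {
  "rows": [
    [[0,0,0],0],
    [[0,0,0],0],
    [[0,0,0],0],
    [[0,0,0],0]
  ],
  "grip": 0.02
}}

```text
time: 6.2
ee_pos: [0.5464, -0.0221, 0.0795]
tcp_rot: [0.0, 1.0, 0.028, 0.001]
force: [-1.2, 2.7, 6.2]
width: 0.0321
gripper_force: 59.9
```

{"name": "move_arm", "arguments": {
  "rows": [
    [[0,0,-0.005],0],
    [[0,0,-0.015],0],
    [[0,0,-0.03],0],
    [[0,0,-0.03],0]
  ]
}}

```text
time: 6.6
ee_pos: [0.5472, -0.0229, 0.1104]
tcp_rot: [0.001, 1.0, 0.028, 0.002]
force: [0.7, -0.1, -3.6]
width: 0.0325
gripper_force: 59.9
```

{"name": "move_arm", "arguments": {
  "rows": [
    [[0,0,-0.05],0],
    [[0,0,-0.1],0],
    [[0,0,-0.1],0]
  ]
}}

```text
time: 6.9
ee_pos: [0.5499, -0.0234, 0.2154]
tcp_rot: [0.002, 1.0, 0.028, 0.007]
force: [1.1, -0.4, -3.1]
width: 0.0322
gripper_force: 61.6
```

```bash
python3 - <<'E'
from h import *
st();go(.49,-.305,.2,-6.5)
E
```

```text
{'time': np.float64(6.9), 'ee_pos': array([ 0.5499, -0.0234,  0.2154]), 'force': array([ 1.0992, -0.3688, -3.1176]), 'width': np.float64(0.0322), 'gripper_force': np.float64(61.5888), 'q': array([-2.4520e-01,  2.6210e-01,  1.5702e+00, -2.0000e-04,  1.2956e+00,
        1.2697e+00])}
shift [-0.0758  0.2777  0.0156] spin 9.71 from [ 0.5499 -0.0234  0.2154] 3.21 t 6.9
```

{"name": "move_arm", "arguments": {
  "rows": [
    [[-0.014,0.04,0.005],2],
    [[-0.026,0.08,0.005],4],
    [[-0.038,0.12,0.005],6],
    [[-0.05,0.16,0.005],8],
    [[-0.062,0.2,0.005],9.7],
    [[-0.07,0.24,0.005],9.7],
    [[-0.073,0.265,0.005],9.7],
    [[-0.073,0.278,0.005],9.7],
    [[-0.073,0.278,0.005],9.7],
    [[-0.073,0.278,0.005],9.7]
  ]
}}

```text
time: 7.9
ee_pos: [0.4883, -0.3027, 0.2025]
tcp_rot: [-0.001, 0.998, -0.057, -0.001]
force: [-0.7, -0.1, -2.8]
width: 0.0318
gripper_force: 61.4
```

```bash
python3 - <<'E'
from h import *
st();im,w=grab("wrist","w3")
E
```

```text
{'time': np.float64(7.9), 'ee_pos': array([ 0.4883, -0.3027,  0.2025]), 'force': array([-0.7261, -0.0684, -2.8274]), 'width': np.float64(0.0318), 'gripper_force': np.float64(61.367), 'q': array([-7.4940e-01,  3.2370e-01,  1.5172e+00,  7.0000e-04,  1.3028e+00,
        9.3440e-01])}
```

View pics/w3.png

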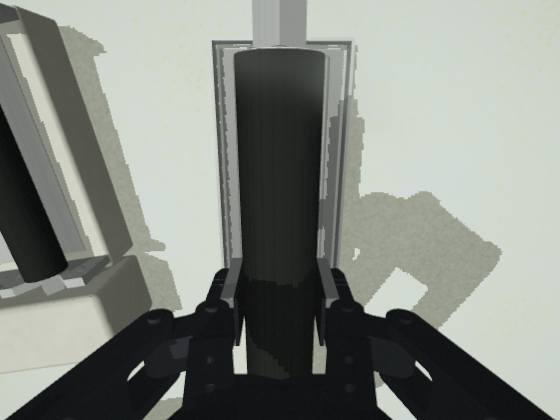

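The held tube is level and centred over the tray. The tray's far wall is at v≈42, and its side walls run u 213→220 and 353→338.

```bash
python3 - <<'E'
from h import *
D=np.load("pics/w3.npz");w=D["w"];z=w[...,2]
for n,(a,b) in dict(left=(200,232),right=(330,362)).items():
    m=np.zeros(z.shape,bool);m[60:230,a:b]=1;m&=(z>.019)&(z<.03);p=w[m]
    k=np.polyfit(p[:,0],p[:,1],1);k=np.polyfit(*p[np.abs(np.polyval(k,p[:,0])-p[:,1])<.006][:,:2].T,1)
    print(n,m.sum(),"yaw",np.degrees(np.arctan(k[0])),"y at .49",np.polyval(k,.49),"width",p[:,1].min(),p[:,1].max())
m=np.zeros(z.shape,bool);m[30:60,205:250]=1;m[30:60,330:360]=1;m&=(z>.019)&(z<.03);p=w[m];print("far",np.percentile(p[:,0],[2,50,98]))
m=np.zeros(z.shape,bool);m[60:240,255:305]=1;m&=(z>.18)&(z<.25);p=w[m];print("tube top",np.polyfit(p[:,0],p[:,2],1),p[:,2].max())
m=np.zeros(z.shape,bool);m[60:245,230:330]=1;m&=(z>.18)&(z<.25);p=w[m]
from scipy.optimize import least_squares as LS
f=lambda a:np.hypot(p[:,1]-a[0]-a[1]*(p[:,0]-.49),p[:,2]-a[2]-a[3]*(p[:,0]-.49))-.017
r=LS(f,[-.303,-.1,.21,0],loss='soft_l1',f_scale=.002);print("tube axis y,yaw,z,pitch",r.x[0],np.degrees(r.x[1]),r.x[2],np.degrees(r.x[3]),"x max",p[:,0].max())
E
```

```text
left 669 yaw -6.8103891890762664 y at .49 -0.2392846297533479 width -0.25523398154829846 -0.2325002218035222
right 680 yaw -6.790759524576889 y at .49 -0.36847940705125376 width -0.3828316339167176 -0.3603947169815347
far [0.60032526 0.61920273 0.63125171]
tube top [0.0040539  0.22651466] 0.23156797755912048
tube axis y,yaw,z,pitch -0.30281913468552235 -6.476702527898838 0.21272348221148152 -0.0835385572948655 x max 0.5852290385996954
```

{"name": "move_arm", "arguments": {
  "rows": [
    [[0.003,0.012,0.03],0.3],
    [[0.003,0.012,0.07],0.3],
    [[0.003,0.012,0.11],0.3],
    [[0.003,0.012,0.145],0.3],
    [[0.003,0.012,0.17],0.3],
    [[0.003,0.012,0.182],0.3],
    [[0.003,0.012,0.186],0.3],
    [[0.003,0.012,0.188],0.3],
    [[0.003,0.012,0.189],0.3],
    [[0.003,0.012,0.189],0.3]
  ]
}}

```text
time: 8.95
ee_pos: [0.4908, -0.3168, 0.0157]
tcp_rot: [0.001, 0.998, -0.059, 0.001]
force: [0.0, 0.4, -3.3]
width: 0.0321
gripper_force: 61.4
```

{"name": "move_arm", "arguments": {
  "rows": [
    [[0,0,0.001],0],
    [[0,0,0.002],0],
    [[0,0,0.002],0]
  ]
}}

```text
time: 9.25
ee_pos: [0.49, -0.3163, 0.0125]
tcp_rot: [0.0, 0.998, -0.059, 0.0]
force: [0.3, -0.1, -3.5]
width: 0.032
gripper_force: 61.4
```

{"name": "move_arm", "arguments": {
  "rows": [
    [[0,0,0.001],0],
    [[0,0,0.001],0]
  ]
}}

```text
time: 9.45
ee_pos: [0.4899, -0.3162, 0.0112]
tcp_rot: [-0.0, 0.998, -0.059, -0.0]
force: [-0.5, 0.2, -3.1]
width: 0.0322
gripper_force: 61.4
```

{"name": "move_arm", "arguments": {
  "rows": [
    [[0,-0.001,0.001],0],
    [[0,-0.001,0.001],0]
  ]
}}

```text
time: 9.65
ee_pos: [0.49, -0.315, 0.0101]
tcp_rot: [-0.0, 0.998, -0.059, -0.0]
force: [1.1, 0.1, -2.7]
width: 0.0322
gripper_force: 61.4
```

{"name": "move_arm", "arguments": {
  "rows": [
    [[0,0,0.001],0],
    [[0,0,0.001],0]
  ]
}}

```text
time: 9.85
ee_pos: [0.4902, -0.3152, 0.0096]
tcp_rot: [-0.0, 0.998, -0.059, 0.0]
force: [-0.4, -0.4, -0.1]
width: 0.0319
gripper_force: 61.9
```

{"name": "move_arm", "arguments": {
  "rows": [
    [[0,0,0],0],
    [[0,0,0],0],
    [[0,0,0],0]
  ],
  "grip": 0.05
}}

```text
time: 10.15
ee_pos: [0.4904, -0.3155, 0.0096]
tcp_rot: [0.0, 0.998, -0.059, 0.0]
force: [-0.1, -0.6, 0.6]
width: 0.0501
gripper_force: 0.0
```

{"name": "move_arm", "arguments": {
  "rows": [
    [[0,0,-0.02],0],
    [[0,0,-0.06],0],
    [[0,0,-0.11],0],
    [[0,0,-0.16],0],
    [[0,0,-0.2],0],
    [[0,0,-0.2],0]
  ]
}}

```text
time: 10.75
ee_pos: [0.493, -0.3178, 0.2167]
tcp_rot: [0.004, 0.998, -0.059, 0.005]
force: [-0.2, 0.1, -0.6]
width: 0.0499
gripper_force: 0.0
```

```bash
python3 - <<'E'
from h import *
st();im,w=grab("wrist","w4");go(.505,.329,.21,-3.1)
E
```

```text
{'time': np.float64(10.75), 'ee_pos': array([ 0.493 , -0.3178,  0.2167]), 'force': array([-0.225 ,  0.1264, -0.5811]), 'width': np.float64(0.0499), 'gripper_force': np.float64(0.0), 'q': array([-0.7627,  0.3253,  1.4791,  0.    ,  1.3237,  0.9266])}
shift [-6.320e-02 -6.427e-01 -3.000e-04] spin -3.69 from [ 0.4917 -0.3167  0.2133] -6.79 t 10.8
```

View pics/w4.png

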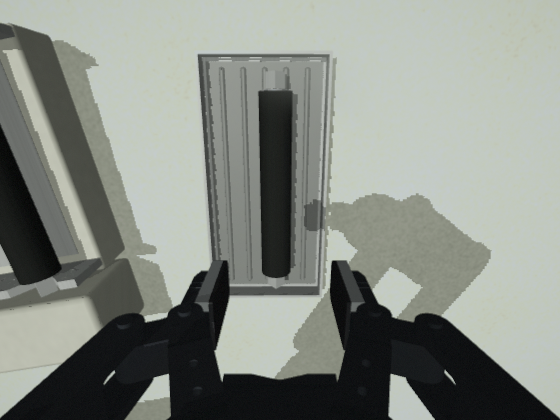

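The roller lies in the groove, tube at u≈276, v 90–278, with both axle ends inside the walls.

{"name": "move_arm", "arguments": {
  "rows": [
    [[-0.005,-0.05,0],0],
    [[-0.01,-0.1,0],0],
    [[-0.015,-0.15,0],0],
    [[-0.02,-0.2,0],-1],
    [[-0.025,-0.25,0],-2],
    [[-0.03,-0.3,0],-3],
    [[-0.035,-0.35,0],-3.7],
    [[-0.04,-0.4,0],-3.7],
    [[-0.045,-0.45,0],-3.7],
    [[-0.05,-0.5,0],-3.7],
    [[-0.055,-0.55,0],-3.7],
    [[-0.06,-0.6,0],-3.7]
  ]
}}

```text
time: 12.0
ee_pos: [0.5004, 0.2864, 0.2076]
tcp_rot: [0.001, 1.0, -0.027, -0.001]
force: [1.2, 0.1, 0.2]
width: 0.05
gripper_force: 0.0
```

```bash
python3 - <<'E'
from h import *
st();go(.505,.329,.21,-3.1)
E
```

```text
{'time': np.float64(12.0), 'ee_pos': array([0.5004, 0.2864, 0.2076]), 'force': array([1.1976, 0.1287, 0.1758]), 'width': np.float64(0.05), 'gripper_force': np.float64(0.0), 'q': array([ 3.2670e-01,  3.2400e-01,  1.5037e+00, -2.0000e-04,  1.3164e+00,
        1.9515e+00])}
shift [ 0.0023 -0.0427 -0.0024] spin 0.01 from [0.5004 0.2864 0.2076] -3.09 t 12.0
```

{"name": "move_arm", "arguments": {
  "rows": [
    [[0.002,-0.03,0],0],
    [[0.002,-0.041,0],0],
    [[0.002,-0.041,0],0],
    [[0.002,-0.041,0],0]
  ]
}}

```text
time: 12.4
ee_pos: [0.5053, 0.3242, 0.2083]
tcp_rot: [0.001, 1.0, -0.027, -0.001]
force: [-0.1, 0.8, -0.2]
width: 0.0498
gripper_force: 0.0
```

```bash
cat > cyl.py <<'E'
from h import *
from scipy.optimize import least_squares as LS
def cyl(w,c,win,zr,x0,y0):
    z=w[...,2];m=np.zeros(z.shape,bool);v0,v1,u0,u1=win;m[v0:v1,u0:u1]=1;m&=(c.max(2)<75)&(z>zr[0])&(z<zr[1]);p=w[m]
    f=lambda a:np.hypot(p[:,1]-a[0]-a[1]*(p[:,0]-x0),p[:,2]-a[2]-a[3]*(p[:,0]-x0))-.017
    r=LS(f,[y0,-.03,np.mean(zr)-.01,0],loss='soft_l1',f_scale=.002)
    print("n",m.sum(),"y",r.x[0].round(4),"yaw",np.degrees(r.x[1]).round(2),"z",r.x[2].round(4),"pitch",np.degrees(r.x[3]).round(2),"xrange",np.percentile(p[:,0],[.3,99.7]).round(4))
E
python3 - <<'E'
from cyl import *
st();im,w=grab("wrist","w5");c=im["color"].astype(int)
cyl(w,c,(30,270,215,340),(.034,.06),.505,.329)
E
```

```text
{'time': np.float64(12.4), 'ee_pos': array([0.5053, 0.3242, 0.2083]), 'force': array([-0.0677,  0.7555, -0.2442]), 'width': np.float64(0.0498), 'gripper_force': np.float64(0.0), 'q': array([ 3.8520e-01,  3.6540e-01,  1.4418e+00, -8.0000e-04,  1.3366e+00,
        2.0105e+00])}
n 6360 y 0.3312 yaw -3.17 z 0.0338 pitch 0.05 xrange [0.4182 0.6043]
```

View pics/w5.png

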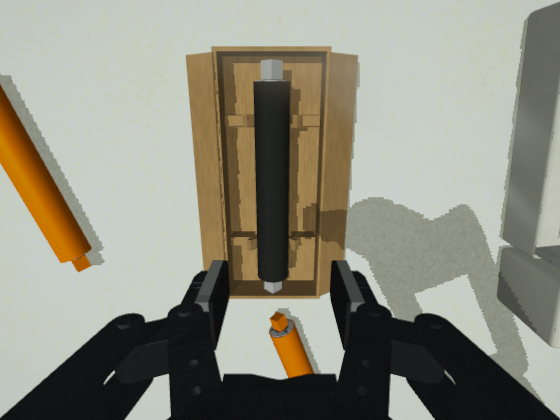

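The spare's tube is at u≈272, v 80–280 in the carton, and the orange decoy's end is at (280,325), clear of the path.

```bash
python3 - <<'E'
from h import *
st();go(.505,.3312,.0235,-3.17)
E
```

```text
{'time': np.float64(12.45), 'ee_pos': array([0.5056, 0.3238, 0.2087]), 'force': array([-1.1496, -0.3201,  0.3042]), 'width': np.float64(0.0496), 'gripper_force': np.float64(0.0), 'q': array([ 3.8450e-01,  3.6480e-01,  1.4417e+00, -7.0000e-04,  1.3366e+00,
        2.0107e+00])}
shift [-0.0008 -0.0075  0.1852] spin 0.0 from [0.5056 0.3238 0.2087] -3.17 t 12.45
```

{"name": "move_arm", "arguments": {
  "rows": [
    [[-0.001,-0.0075,0.03],0],
    [[-0.001,-0.0075,0.07],0],
    [[-0.001,-0.0075,0.11],0],
    [[-0.001,-0.0075,0.15],0],
    [[-0.001,-0.0075,0.175],0],
    [[-0.001,-0.0075,0.185],0],
    [[-0.001,-0.0075,0.185],0]
  ]
}}

```text
time: 13.15
ee_pos: [0.5047, 0.3314, 0.0234]
tcp_rot: [0.001, 1.0, -0.028, -0.001]
force: [-0.4, -0.1, -0.2]
width: 0.0497
gripper_force: 0.0
```

{"name": "move_arm", "arguments": {
  "rows": [
    [[0,0,0],0],
    [[0,0,0],0],
    [[0,0,0],0],
    [[0,0,0],0]
  ],
  "grip": 0.02
}}

```text
time: 13.55
ee_pos: [0.5064, 0.3315, 0.0265]
tcp_rot: [0.001, 1.0, -0.027, 0.001]
force: [-0.3, -7.1, 0.8]
width: 0.0316
gripper_force: 59.7
```

{"name": "move_arm", "arguments": {
  "rows": [
    [[0,0,-0.01],0],
    [[0,0,-0.04],0],
    [[0,0,-0.09],0],
    [[0,0,-0.14],0],
    [[0,0,-0.18],0],
    [[0,0,-0.19],0],
    [[0,0,-0.19],0]
  ]
}}

```text
time: 14.25
ee_pos: [0.5061, 0.3337, 0.2176]
tcp_rot: [-0.001, 1.0, -0.027, 0.003]
force: [-0.9, 0.2, -3.9]
width: 0.0317
gripper_force: 60.4
```

```bash
python3 - <<'E'
from h import *
robot.get_image("top");st();go(.545,-.0224,.215,3.25)
E
```

```text
{'time': np.float64(14.3), 'ee_pos': array([0.5049, 0.3331, 0.2148]), 'force': array([-0.3092, -1.0519, -4.1798]), 'width': np.float64(0.0321), 'gripper_force': np.float64(60.4181), 'q': array([3.9890e-01, 3.6680e-01, 1.4237e+00, 2.0000e-04, 1.3499e+00,
       2.0235e+00])}
shift [ 0.0592  0.3528 -0.0004] spin -6.34 from [0.5049 0.3331 0.2148] -3.09 t 14.3
```

{"name": "move_arm", "arguments": {
  "rows": [
    [[0.005,0.03,0],-0.6],
    [[0.012,0.07,0],-1.3],
    [[0.02,0.115,0],-2],
    [[0.027,0.16,0],-3],
    [[0.034,0.205,0],-4],
    [[0.042,0.25,0],-5],
    [[0.049,0.295,0],-6],
    [[0.055,0.33,0],-6.3],
    [[0.059,0.345,0],-6.3],
    [[0.059,0.353,0],-6.3],
    [[0.059,0.353,0],-6.3],
    [[0.059,0.353,0],-6.3]
  ]
}}

```text
time: 15.5
ee_pos: [0.5444, -0.0212, 0.2136]
tcp_rot: [-0.001, 1.0, 0.028, -0.001]
force: [0.4, 0.9, -3.7]
width: 0.0317
gripper_force: 60.5
```

```bash
python3 - <<'E'
from cyl import *
robot.get_image("top");im,w=grab("wrist","w6");c=im["color"].astype(int);st()
cyl(w,c,(40,245,235,325),(.19,.26),.545,-.0224)
go(.545,-.0224,.215,3.25)
E
```

```text
{'time': np.float64(15.6), 'ee_pos': array([ 0.5447, -0.0211,  0.2141]), 'force': array([ 0.5477, -0.1524, -3.6446]), 'width': np.float64(0.0319), 'gripper_force': np.float64(60.5359), 'q': array([-2.4370e-01,  2.6230e-01,  1.5731e+00,  5.0000e-04,  1.3068e+00,
        1.2693e+00])}
n 15779 y -0.0209 yaw 3.21 z 0.2212 pitch -0.09 xrange [0.5686 0.6427]
shift [ 0.0002  0.0013 -0.0009] spin 0.05 from [ 0.5447 -0.0211  0.2141] 3.3 t 15.6
```

View pics/w6.png

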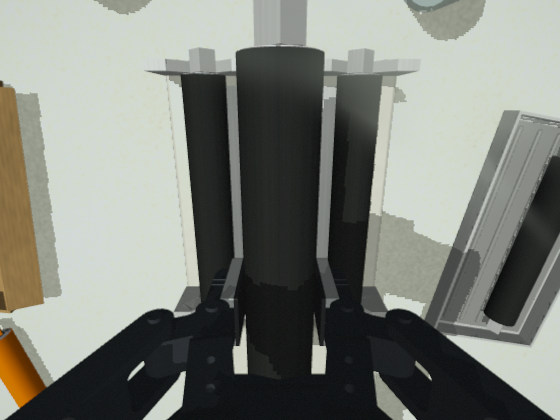

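```bash
python3 - <<'E'
from h import *
a=np.radians(3.25)
def S(w):return (w[...,0]-.544)*np.cos(a)+(w[...,1]+.0224)*np.sin(a)
D=np.load("pics/w1.npz");w=D["w"];c=D["c"].astype(int);z=w[...,2];s=S(w)
m=(z>.094)&(z<.108)&(c.min(2)>90);m[:,:140]=0;m[:,360:]=0
for n,(v0,v1) in dict(far=(20,62),near=(240,275)).items():
    q=s[v0:v1][m[v0:v1]]*1000;print(n,len(q),np.percentile(q,[2,10,50,90,98]).round(1));print(np.histogram(q,np.arange(-124,124,4) if 0 else np.arange(np.floor(q.min()),q.max()+2,2)))
dk=(c.max(2)<70)&(z>.1)&(z<.112)
for n,(u0,u1) in dict(left=(160,215),mid=(230,272),right=(292,340)).items():
    q=s[30:275,u0:u1][dk[30:275,u0:u1]]*1000;print(n,np.percentile(q,[.3,99.7]).round(1),q.min(),q.max())
D=np.load("pics/w6.npz");w=D["w"];c=D["c"].astype(int);z=w[...,2];s=S(w)
m=np.zeros(z.shape,bool);m[30:245,235:325]=1;m&=(c.max(2)<75)&(z>.222)&(z<.26)
q=s[m]*1000;print("held far",np.percentile(q,99.7),q.max())
m=(z>.094)&(z<.108)&(c.min(2)>90);m[:,:150]=0;m[:,420:]=0;m[90:]=0;q=s[m]*1000;print("far frame w6",len(q),np.percentile(q,[2,10,50,90,98]))
E
```

```text
far 2440 [100.8 103.9 108.1 114.7 118.3]
(array([  3,   2,   3,   1,  45,  77, 428, 417, 441, 434, 251, 108, 113,
        96,  21]), array([ 91.,  93.,  95.,  97.,  99., 101., 103., 105., 107., 109., 111.,
       113., 115., 117., 119., 121.]))
near 1051 [-114.9 -110.6 -106.  -102.  -101.5]
(array([ 20,  35,  44, 126, 199, 200, 180, 239,   1,   5,   0,   0,   0,
         0,   0,   0,   0,   1,   1]), array([-117., -115., -113., -111., -109., -107., -105., -103., -101.,
        -99.,  -97.,  -95.,  -93.,  -91.,  -89.,  -87.,  -85.,  -83.,
        -81.,  -79.]))
left [-96.9 100.6] -98.16476535796362 101.29508560377207
mid [-98.6  98.7] -99.63309714298543 99.32030862160583
right [-97.7  60.4] -98.64062094835327 64.07251086732101
held far 98.79964700727258 99.17718352085157
far frame w6 2414 [ 96.08316717 101.81087295 107.61402742 114.51516817 118.45497288]
```

{"name": "move_arm", "arguments": {
  "rows": [
    [[0.001,0.0015,0.03],0],
    [[0.001,0.0015,0.06],0],
    [[0.001,0.0015,0.085],0],
    [[0.001,0.0015,0.1],0],
    [[0.001,0.0015,0.11],0],
    [[0.001,0.0015,0.117],0],
    [[0.001,0.0015,0.122],0],
    [[0.001,0.0015,0.125],0],
    [[0.001,0.0015,0.126],0],
    [[0.001,0.0015,0.126],0]
  ]
}}

```text
time: 16.6
ee_pos: [0.5464, -0.0242, 0.0887]
tcp_rot: [0.0, 1.0, 0.028, 0.0]
force: [0.1, -0.1, -2.7]
width: 0.0317
gripper_force: 60.6
```

{"name": "move_arm", "arguments": {
  "rows": [
    [[0,0,0.001],0],
    [[0,0,0.002],0],
    [[0,0,0.002],0]
  ]
}}

```text
time: 16.9
ee_pos: [0.5461, -0.0242, 0.0864]
tcp_rot: [0.0, 1.0, 0.028, 0.0]
force: [-0.1, 0.2, -3.3]
width: 0.0318
gripper_force: 60.6
```

{"name": "move_arm", "arguments": {
  "rows": [
    [[0,0,0.001],0],
    [[0,0,0.001],0]
  ]
}}

```text
time: 17.1
ee_pos: [0.546, -0.0241, 0.0852]
tcp_rot: [-0.0, 1.0, 0.028, -0.0]
force: [0.7, -0.6, -2.5]
width: 0.0312
gripper_force: 60.6
```

{"name": "move_arm", "arguments": {
  "rows": [
    [[0,-0.0015,0.001],0],
    [[0,-0.0015,0.001],0]
  ]
}}

```text
time: 17.3
ee_pos: [0.5458, -0.0224, 0.0842]
tcp_rot: [-0.0, 1.0, 0.028, -0.0]
force: [-0.0, -0.5, -3.2]
width: 0.0319
gripper_force: 60.6
```

{"name": "move_arm", "arguments": {
  "rows": [
    [[0,0,0.001],0],
    [[0,0,0.001],0]
  ]
}}

```text
time: 17.5
ee_pos: [0.5459, -0.0225, 0.0832]
tcp_rot: [-0.0, 1.0, 0.028, -0.0]
force: [-0.6, -0.2, -2.3]
width: 0.0321
gripper_force: 60.6
```

{"name": "move_arm", "arguments": {
  "rows": [
    [[0,0,0.0005],0],
    [[0,0,0.0005],0]
  ]
}}

```text
time: 17.7
ee_pos: [0.546, -0.0225, 0.0829]
tcp_rot: [-0.0, 1.0, 0.028, 0.0]
force: [-0.7, -0.1, -2.8]
width: 0.032
gripper_force: 60.7
```

{"name": "move_arm", "arguments": {
  "rows": [
    [[0,0,0.0005],0],
    [[0,0,0.0005],0]
  ]
}}

```text
time: 17.9
ee_pos: [0.5461, -0.0225, 0.0828]
tcp_rot: [-0.0, 1.0, 0.028, 0.0]
force: [-1.6, 1.6, 1.3]
width: 0.0319
gripper_force: 61.1
```

{"name": "move_arm", "arguments": {
  "rows": [
    [[0,0,0.0005],0],
    [[0,0,0.0005],0]
  ]
}}

```text
time: 18.1
ee_pos: [0.5461, -0.0224, 0.0826]
tcp_rot: [-0.0, 1.0, 0.028, 0.0]
force: [-3.0, 1.9, 5.6]
width: 0.032
gripper_force: 61.6
```

{"name": "move_arm", "arguments": {
  "rows": [
    [[0,0,0],0],
    [[0,0,0],0],
    [[0,0,0],0]
  ],
  "grip": 0.046
}}

```text
time: 18.4
ee_pos: [0.5463, -0.0228, 0.0818]
tcp_rot: [0.0, 1.0, 0.028, 0.0]
force: [0.2, -0.0, -0.5]
width: 0.0461
gripper_force: 0.0
```

{"name": "move_arm", "arguments": {
  "rows": [
    [[0,0,-0.01],0],
    [[0,0,-0.03],0],
    [[-0.02,0,-0.07],0],
    [[-0.025,0,-0.12],0],
    [[-0.025,0,-0.17],0],
    [[-0.025,0,-0.18],0],
    [[-0.025,0,-0.18],0]
  ]
}}

```text
time: 19.1
ee_pos: [0.5224, -0.0244, 0.265]
tcp_rot: [0.001, 1.0, 0.028, 0.003]
force: [0.3, 0.1, -1.4]
width: 0.0459
gripper_force: 0.0
```

```bash
python3 - <<'E'
from cyl import *
robot.get_image("top");im,w=grab("wrist","w7");c=im["color"].astype(int);st();z=w[...,2]
for y0,u in((.0377,(150,222)),(-.0224,(236,290)),(-.0825,(300,350))):cyl(w,c,(65,235,*u),(.088,.12),.544,y0)
E
```

```text
{'time': np.float64(19.2), 'ee_pos': array([ 0.5205, -0.0238,  0.261 ]), 'force': array([-0.0368, -0.7991,  0.8405]), 'width': np.float64(0.046), 'gripper_force': np.float64(0.0), 'q': array([-0.2601,  0.1882,  1.5528, -0.    ,  1.4019,  1.2548])}
n 3696 y 0.0376 yaw 3.25 z 0.0898 pitch 0.02 xrange [0.4733 0.6296]
n 4649 y -0.0222 yaw 2.95 z 0.0898 pitch 0.06 xrange [0.4737 0.6319]
n 3457 y -0.0826 yaw 3.26 z 0.0899 pitch 0.03 xrange [0.4773 0.6055]
```

View pics/w7.png

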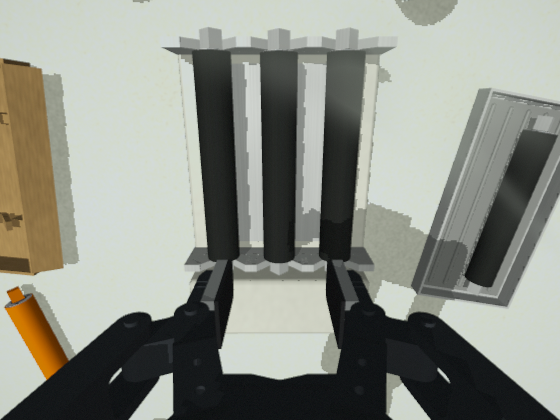

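The spare at (280,155) is seated level with its neighbours, all with axles at 89.8 mm. The worn roller is in the tray, and the arm is clear of everything.

```bash
python3 -c "
from plant import robot
print(robot.job_done())"
```

```text
the job is handed in; nothing more can be done
None
```

The bad roller was the middle one: it dragged at about 4 N while the right one turned with almost none, and the left was not tested. I rolled it about 0.78 rad in place before lifting it into the tray, seated the spare with its axle 89.8 mm high, and handed the job in at about 19 s; no verdict came back.

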